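Put the orange tyre inflator on its charging base

ROBOT

A 7-joint arm with a two-finger parallel gripper is mounted at the origin on the work surface. World frame = base frame: x ahead of the robot, y to its left, z up, the work surface at z = 0. Lengths are in m, angles in rad, forces in N, time in s.
With the tool pointing down it reaches from about 0.4 to 0.85 m from the base axis. Payload 4.5 kg.
Tool frame: the origin (TCP) lies at the very end of the fingers, on their centre line; the grasp point (between the pads) lies 19 mm behind it; z points along the fingers, y is the direction in which the jaws open and shut (so a half turn about z gives the same grasp; the last joint's range is limited). The gripper opens to 88 mm and grips with 3 to 60 N. Pads are 18 mm wide; open, the fingers measure 123 mm over their backs; the gripper's body (75 mm by 187 mm) begins 45 mm behind the grasp point.
Start: joints at [-1.3, 0.689, -0.195, 1.565, 0.157, 0.902, -0.215], TCP at [0.147, 0.608, 0.239] pointing down, gripper open.
Joint ranges: [-3.01, 3.01], [-0.46, 2.08], [-1.47, 1.51], [0.13, 2.56], [-1, 4.14], [0.04, 2.09], [-2.66, 2.66]. Speed limits (rad/s): [2.57, 2.57, 3.14, 3.14, 3.14, 3.14, 3.14].

INTERFACE

Orientations are given as a unit quaternion [x, y, z, w].
In Python, from workcell import get_state, read_camera, hand_in gives the robot as it stands.
- The arm moves only by the tool drive_tool, never from a script. Its argument "rows" is a list of rows, each an object with "xyz": the shift along the tool's x, y, z in cm, a list of three; "turn": the turn about the tool's z in rad. In form: [{"xyz": [tx, ty, tz], "turn": turn}, ...]. A call has 1 to 10 rows; each row is the pose to reach, as a shift and turn from the pose commanded when the call began, along the tool's axes at that moment; what a row does not reach only later rows make up. A row lasts 1/8 s, in which the tool goes at most 62.5 mm and 10.7 degrees, less where a joint would pass 70% of its speed; a pose out of reach is approached as far as the arm can. A call with a gripper value outside its range is refused whole. "grip" is the finger opening in cm, from 0 to 8.81, set as the call begins (left out, the last holds). The fingers move at their own pace and stop on an object; the grip force is fixed at half the most. Time passes only in rows, so rows that repeat a pose let the fingers close. It gives the time, the measured TCP pose, the force and the opening at its end, in the units of the state.
- get_state(): the state, without advancing time (a new reading comes with each control period).
- read_camera(name): name is "scene" or "side" or "wrist"; returns a dict with "img" (480x640x3 uint8, blue, green, red), "fov_y" (degrees; the focal length in pixels is half the picture's height over the tangent of half this angle, whatever the lens; pixels are square), "cx", "cy" (the principal point, pixels), "R" (3x3) and "t" (3): a world point X has camera coordinates R X + t. Camera axes: x right, y down, z forward; pixel columns grow to the right and rows downward; lengths in m; the calibration is good to about 2 mm. A picture is of the moment at which its call begins. There is no depth.
- hand_in(): hands the job in, once; it reports no verdict.
The state is a dict: "t": time; "q": joint angles; "qd": joint speeds; "joint_torque": joint torques, N m; "tool_pos": TCP position; "eef_rot": TCP orientation; "wrist_force": force on the tool from outside, world axes, zero at the start; "ft_torque": the same for the moment, N m; "opening": opening from 0.0 (shut) to 1.0 (fully open).
Only numpy, scipy, OpenCV 4.12 (cv2) and the standard library are available. Lean on these libraries where they do the work, as an engineer would, in place of code of your own. Each camera call takes 0.05 s, during which the arm holds its last target. There are 200 camera calls.

TASK

The orange cordless tyre inflator needs charging: set it upright on the grey charging base, so that the base's two white pegs go up into the two pockets under it and it sits fully down on the base; either way round will do. Set it down, do not drop it, then let go, and leave the blue inflator standing where it is.

Things in the scene. Friction and masses are not known exactly. Their poses are not given: they have to be found in the camera images.
- orange_inflator_center (a point): Centre (55 mm above the underside) of the loose upright orange tyre inflator, 0.33 to 0.55 kg, 110 mm tall: foot 96 (x) by 52 (y) and 40 high, above it an 84 by 40 mm grip up to the top, dark pads on its long sides, display on top. z up, x lengthwise. Grip from above across the 40 mm, 10 to 30 mm above this point. Underneath: two pockets 36 (x) by 40 (y), 24 deep, centred at x = +-24 mm.
- dock_seat (a point): Centre of the upper face of the fixed grey charging base, a slab 140 (x) by 96 (y) mm, 18 mm thick, on the bench. z up. Two white tapered pegs stand on it at x = +-24 mm: 24 mm across at the foot, 8 at the tip, 20 high. Seated, the inflator's centre is 55 mm above this point and both x directions are parallel, either way round.
- blue_inflator_center (a point): Centre, half-way up, of the loose blue tyre inflator, a bystander of the very same shape and size as the orange one; z up, x lengthwise.
Mind the look-alikes: they are no part of the job. What is shaped like the part that bears dock_seat but turquoise or yellow is not meant.

How it is judged:
At the end, for the whole second after the job is handed in: The orange inflator stands still, upright (0.1 rad) on the base over both pegs: centre within 15 mm of the base's centre from above and 50 to 60 mm above its upper face, long directions within 0.26 rad; the blue one upright (0.15 rad), within 30 mm of its start (horizontal distance between orange_inflator_center and dock_seat below 0.015 m and z of orange_inflator_center in the frame of dock_seat between 0.05 and 0.06 m and angle between orange_inflator_center's own z axis and vertical below 0.1 rad and angle between the x axis of orange_inflator_center and the x axis of dock_seat, either way round below 0.26 rad and linear speed of orange_inflator below 0.02 m/s and distance of blue_inflator_center from where it was at the start of the episode below 0.03 m and angle between blue_inflator_center's own z axis and vertical below 0.15 rad); the robot touches nothing.
It fails at once if the blue inflator is shifted by more than 30 mm or tipped (distance of blue_inflator_center from where it was at the start of the episode above 0.03 m or angle between blue_inflator_center's own z axis and vertical above 0.3 rad).
It fails at once if the orange inflator is dropped: out of the fingers over the base while still more than 45 mm above its seat (horizontal distance between orange_inflator_center and dock_seat below 0.07 m and z of orange_inflator_center in the frame of dock_seat above 0.1 m and contact force between the fingers and orange_inflator below 0.05 N).
It also fails if it takes over 48 s, if anything falls off the work surface, if the arm or the gripper's body presses on something with over 40 N, if the wrist force passes 120 N, or if a joint passes its speed limit or range.

## Working session

There is one attempt and no reset: what is moved stays moved. The work goes in short steps, Python scripts to look and compute and a tool call to move; the robot and the scene stay as the last step left them, time stands still between calls to the robot, and variables do not carry over. Pictures are saved under pics/ and viewed, about 8 in all and at most 12, crops included, and the job is handed in when it is done.

Besides the shell and the picture viewer there is one more tool, called after ">>>" by a JSON object that holds its "api" and its "payload", one argument or row to a line. drive_tool: Moves the arm, as the interface text tells. Its arguments: {"type":"object","properties":{"rows":{"type":"array","items":{"type":"object","properties":{"xyz":{"type":"array","items":{"type":"number"}},"turn":{"type":"number"}}}},"grip":{"type":"number"}},"required":["rows"]}

```bash
mkdir -p pics; cat > h.py <<'E'
import numpy as np, cv2
from workcell import get_state, read_camera, hand_in
def f(c): return 240/np.tan(np.radians(c["fov_y"])/2)
def ray(c,u,v,z):
    R=np.array(c["R"]);t=np.array(c["t"]);o=-R.T@t
    d=R.T@np.array([(u-c["cx"])/f(c),(v-c["cy"])/f(c),1]); return o+d*(z-o[2])/d[2]
def proj(c,X):
    p=np.array(c["R"])@np.array(X)+np.array(c["t"]); return p[:2]/p[2]*f(c)+[c["cx"],c["cy"]]
E
python3 - <<'E'
from h import *
for n in("scene","side"):
    c=read_camera(n); cv2.imwrite(f"pics/{n}0.png",c["img"]); R=np.array(c["R"]);print(n,c["fov_y"],c["cx"],c["cy"],-R.T@c["t"],R[2])
s=get_state();print(s["t"],s["tool_pos"],s["eef_rot"],s["opening"])
E
```

```text
scene 56.69298017583423 317.3562022621158 240.33110799924822 [ 0.77972095 -0.40384822  0.71907113] [-0.43948622  0.4754389  -0.76210873]
side 44.907843731851216 313.1258562063369 238.47975496819075 [-0.16625735 -0.63251377  0.89535707] [ 0.49476652  0.51623048 -0.69907953]
0.1 [0.14652201 0.60701435 0.23800109] [ 1.18077327e-01  9.93004074e-01 -8.06886474e-04 -4.54289555e-05] 0.9980653871211514
```

View pics/scene0.png

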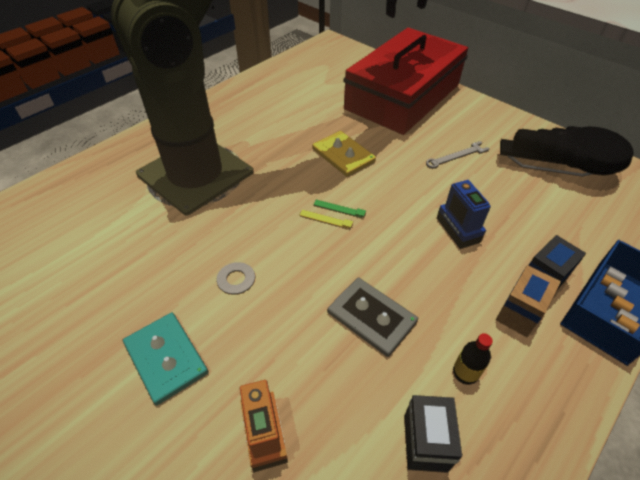

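View pics/side0.png

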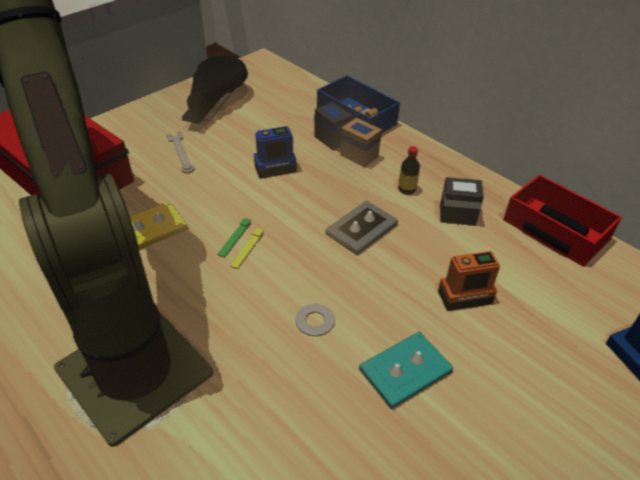

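Candidates:
- **Orange inflator:** scene (262,422) / side (470,280) is orange, stepped, with a display and dark pads. The box at scene (530,297) is brownish with a blue label and no step, so it isn't the one.
- **Base:** the grey slab with two pegs at scene (372,315) / side (362,226). The turquoise (165,357) and yellow (343,152) slabs are decoys.
- **Blue bystander:** scene (464,212).

I'll confirm in an enlarged crop and measure.

```bash
python3 - <<'E'
from h import *
a=cv2.imread("pics/scene0.png");b=cv2.imread("pics/side0.png")
r=lambda i,x,y:cv2.resize(i[y:y+100,x:x+130],(390,300),interpolation=cv2.INTER_CUBIC)
cv2.imwrite("pics/crop.png",np.vstack([np.hstack([r(a,200,375),r(a,310,265)]),np.hstack([r(b,405,225),r(b,300,180)])]))
def base(img,c,x,y,w,h):
    p=cv2.cvtColor(img,cv2.COLOR_BGR2HSV)[y:y+h,x:x+w]
    m=(p[...,1]<60).astype(np.uint8)
    m=cv2.morphologyEx(m,cv2.MORPH_CLOSE,np.ones((5,5)))
    k=max(cv2.findContours(m,0,2)[0],key=cv2.contourArea)
    return cv2.convexHull(k)[:,0]+[x,y]
for n,i,bx in(("scene",a,(315,265,115,100)),("side",b,(315,190,95,70))):
    c=read_camera(n); h=base(i,c,*bx)
    P=np.array([ray(c,u,v,.018)[:2] for u,v in h])
    print(n,"grey",cv2.minAreaRect((P*1000).astype(np.float32)), cv2.boundingRect(h))
    x,y,w,hh={"scene":(225,370,75,105),"side":(430,240,80,75)}[n]
    p=cv2.cvtColor(i,cv2.COLOR_BGR2HSV)[y:y+hh,x:x+w]
    m=((p[...,0]<14)&(p[...,1]>150)&(p[...,2]>110)).astype(np.uint8)
    k=max(cv2.findContours(m,0,2)[0],key=cv2.contourArea); M=cv2.boundingRect(k)
    print("orange",M[0]+x,M[1]+y,M[2:])
E
```

```text
scene grey ((566.5018310546875, -27.031909942626953), (137.8824005126953, 95.66140747070312), 1.7987606525421143) (329, 278, 88, 77)
orange 240 380 (44, 69)
side grey ((564.4165649414062, -26.900020599365234), (136.5715789794922, 94.26092529296875), 1.8009251356124878) (328, 202, 69, 49)
orange 451 251 (48, 22)
```

View pics/crop.png

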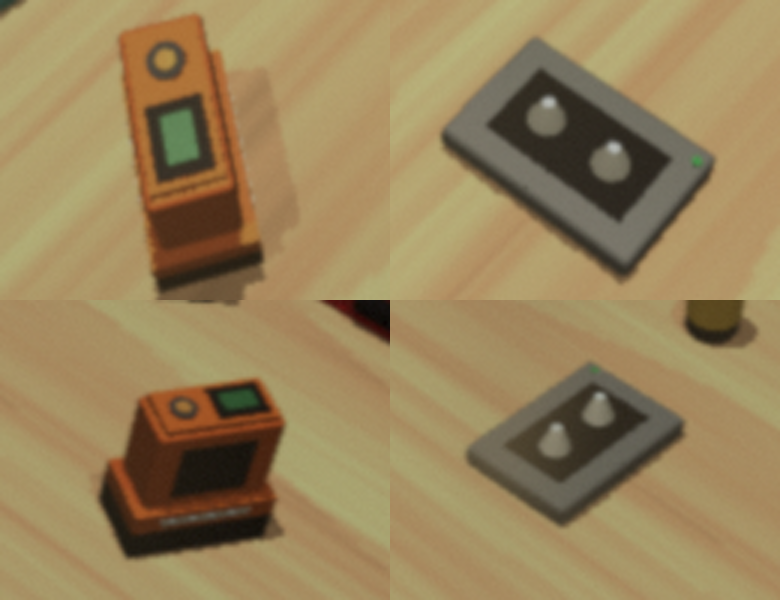

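The crop confirms both. The orange inflator's top face has corners at about scene (240,386), (268,380), (279,438), (249,443). The grey base carries two whitish pegs. The base is at (0.566, -0.027), with its long axis along x (+0.03 rad).

```bash
python3 - <<'E'
from h import *
Q={"scene":[(240.3,386),(267.7,380),(279,437.7),(249,443.3)],"side":[(452.3,259.3),(493.3,251),(499,266.7),(460,271.7)]}
for n in Q:
    c=read_camera(n);P=np.array([ray(c,u,v,.11)[:2] for u,v in Q[n]])
    print(n,P.round(3).tolist(),P.mean(0),cv2.minAreaRect((P*1000).astype(np.float32)))
    for X in ([0,0,0],):print(proj(c,X))
    if n=="scene": p=ray(c,464,200,.11); print("blue",p,ray(c,475,360,.06),ray(c,433,425,.08))
from scipy.spatial.transform import Rotation as Ro
s=get_state();print(s["t"],s["tool_pos"],Ro.from_quat(s["eef_rot"]).as_matrix().round(4))
E
```

```text
scene [[0.532, -0.295], [0.554, -0.262], [0.622, -0.306], [0.598, -0.337]] [ 0.57632541 -0.29984242] ((576.742919921875, -300.0799560546875), (38.94666290283203, 81.63011169433594), 57.427268981933594)
[194.88974999 172.73728293]
blue [0.5675332  0.24621502 0.11      ] [ 0.75149422 -0.00496308  0.06      ] [ 0.75897487 -0.14301613  0.08      ]
side [[0.543, -0.27], [0.618, -0.309], [0.591, -0.34], [0.528, -0.299]] [ 0.57016856 -0.30447089] ((571.3598022460938, -307.109619140625), (39.60450744628906, 84.98284149169922), 62.15061569213867)
[133.00656348 371.02107761]
0.3 [0.14657989 0.60738675 0.23847421] [[-9.721e-01  2.346e-01 -1.000e-04]
 [ 2.346e-01  9.721e-01 -5.000e-04]
 [-0.000e+00 -5.000e-04 -1.000e+00]]
```

>>> {"api": "drive_tool", "payload": {
  "rows": [
    {"xyz": [-4, -2.5, 0], "turn": 0},
    {"xyz": [-9, -5.5, 0], "turn": 0},
    {"xyz": [-14, -8.5, 0], "turn": 0},
    {"xyz": [-19, -11.5, 0], "turn": 0},
    {"xyz": [-24, -14.5, 0], "turn": 0},
    {"xyz": [-29, -17.5, 0], "turn": 0},
    {"xyz": [-33, -20.5, 0], "turn": 0},
    {"xyz": [-36, -22.5, 0], "turn": 0},
    {"xyz": [-36.7, -22.7, 0], "turn": 0},
    {"xyz": [-36.7, -22.7, 0], "turn": 0}
  ],
  "grip": 8.8
}}

```text
t: 1.55
tool_pos: [0.4498, 0.3018, 0.2387]
eef_rot: [0.118, 0.993, 0.001, -0.0]
wrist_force: [-0.5, -0.2, -0.6]
opening: 0.996
```

```bash
cat >> h.py <<'E'
from scipy.spatial.transform import Rotation as Ro
def to(x,y,z,ylong=None):
    s=get_state();M=Ro.from_quat(s["eef_rot"]).as_matrix()
    a=np.degrees(np.arctan2(M[1,1],M[0,1]))
    print("t",s["t"],"pos",s["tool_pos"].round(4) if hasattr(s["tool_pos"],'round') else s["tool_pos"],"ydir",a.round(2),"tilt",M[:,2].round(4),"q",np.round(s["q"],2),"op",s["opening"])
    print("shift cm",((M.T@(np.array([x,y,z])-s["tool_pos"]))*100).round(2),"turn",None if ylong is None else round(np.radians((a-ylong+90)%180-90),3))
E
python3 -c "
from h import *
to(.56,-.02,.24,70);to(.574,-.301,.24,58)"
```

```text
t 1.55 pos [0.4498 0.3018 0.2387] ydir 76.45 tilt [-3.0e-04  1.1e-03 -1.0e+00] q [-0.52  0.58 -0.25  1.82  0.2   0.76  0.46] op 0.995844013867465
shift cm [-18.25 -28.7   -0.17] turn 0.113
t 1.55 pos [0.4498 0.3018 0.2387] ydir 76.45 tilt [-3.0e-04  1.1e-03 -1.0e+00] q [-0.52  0.58 -0.25  1.82  0.2   0.76  0.46] op 0.995844013867465
shift cm [-26.2  -55.69  -0.2 ] turn 0.322
```

>>> {"api": "drive_tool", "payload": {
  "rows": [
    {"xyz": [-2, -4, 0], "turn": 0.03},
    {"xyz": [-4.4, -9.4, 0], "turn": 0.06},
    {"xyz": [-6.8, -14.6, 0], "turn": 0.1},
    {"xyz": [-9.2, -19.8, 0], "turn": 0.13},
    {"xyz": [-11.7, -25, 0], "turn": 0.16},
    {"xyz": [-14.1, -30.2, 0], "turn": 0.2},
    {"xyz": [-16.6, -35.4, 0], "turn": 0.23},
    {"xyz": [-19, -40.6, 0], "turn": 0.26},
    {"xyz": [-21.4, -45.6, 0], "turn": 0.29},
    {"xyz": [-23, -49, 0], "turn": 0.32}
  ]
}}

```text
t: 2.8
tool_pos: [0.5598, -0.2298, 0.2386]
eef_rot: [0.275, 0.962, 0.0, 0.0]
wrist_force: [1.2, -0.0, 0.5]
opening: 0.997
```

```bash
python3 -c "
from h import *
to(.574,-.301,.22,58)
c=read_camera('wrist');cv2.imwrite('pics/w1.png',c['img']);print(-np.array(c['R']).T@c['t'])
print(proj(c,[.574,-.301,.11]))
for z in (.018,.038):print(proj(c,[.566,-.027,z]))"
```

```text
t 2.8 pos [ 0.5598 -0.2298  0.2386] ydir 58.1 tilt [ 7.e-04  5.e-04 -1.e+00] q [ 0.43  0.66 -0.21  1.63  0.17  0.87  1.17] op 0.9972889134068327
shift cm [-4.97 -5.3   1.86] turn 0.002
[ 0.4952975  -0.18842309  0.38542856]
[252.34415434 281.01823219]
[489.97528822 102.20150865]
[500.30875308 100.635009  ]
```

View pics/w1.png

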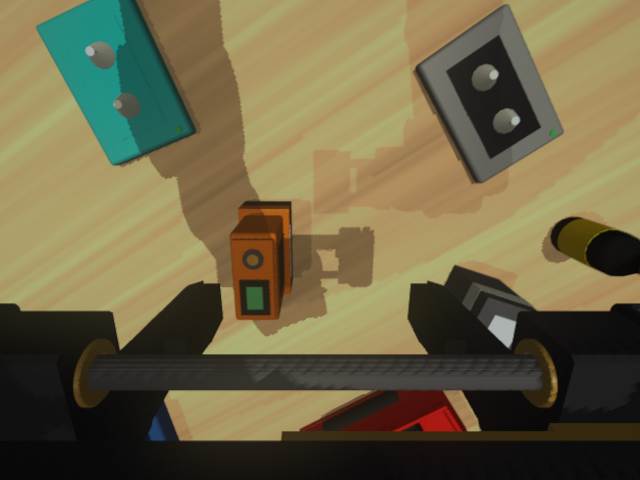

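The wrist view shows the orange top face centred near (254,277), where I predicted (252,281). Its long side is nearly along the image vertical, so the jaws are aligned. The grey base is near (490,97) and also agrees with the prediction.

```bash
python3 -c "
from h import *
c=read_camera('wrist')
print(ray(c,254,277,.11)); P=[ray(c,*p,.11) for p in((231,236),(273,234),(279,318),(236,319))]
P=np.array(P);print(P.mean(0),cv2.minAreaRect((P[:,:2]*1000).astype(np.float32)))
to(.574,-.300,.056,58)"
```

```text
[ 0.5715285  -0.30449867  0.11      ]
[ 0.57300203 -0.30464905  0.11      ] ((572.4236450195312, -305.3885192871094), (38.87737274169922, 79.26596069335938), 59.549312591552734)
t 2.9 pos [ 0.5594 -0.2328  0.2384] ydir 57.84 tilt [ 8.0e-04 -2.3e-03 -1.0e+00] q [ 0.43  0.66 -0.21  1.63  0.17  0.87  1.17] op 0.9934043970223285
shift cm [-4.78 -4.89 18.25] turn -0.003
```

>>> {"api": "drive_tool", "payload": {
  "rows": [
    {"xyz": [-2.5, -2.6, 2], "turn": -0.02},
    {"xyz": [-4.9, -5.2, 5], "turn": -0.02},
    {"xyz": [-4.9, -5.2, 8], "turn": -0.02},
    {"xyz": [-4.9, -5.2, 10.5], "turn": -0.02},
    {"xyz": [-4.9, -5.2, 13], "turn": -0.02},
    {"xyz": [-4.9, -5.2, 15], "turn": -0.02},
    {"xyz": [-4.9, -5.2, 16.5], "turn": -0.02},
    {"xyz": [-4.9, -5.2, 17.5], "turn": -0.02},
    {"xyz": [-4.9, -5.2, 18], "turn": -0.02},
    {"xyz": [-4.9, -5.2, 18], "turn": -0.02}
  ]
}}

```text
t: 4.15
tool_pos: [0.573, -0.2996, 0.0588]
eef_rot: [0.265, 0.964, 0.0, 0.0]
wrist_force: [-0.7, -0.1, -0.4]
opening: 0.998
```

>>> {"api": "drive_tool", "payload": {
  "rows": [
    {"xyz": [0, 0, 0], "turn": 0},
    {"xyz": [0, 0, 0], "turn": 0},
    {"xyz": [0, 0, 0], "turn": 0},
    {"xyz": [0, 0, 0], "turn": 0},
    {"xyz": [0, 0, 0], "turn": 0},
    {"xyz": [0, 0, 0], "turn": 0},
    {"xyz": [0, 0, 0], "turn": 0},
    {"xyz": [0, 0, 0], "turn": 0}
  ],
  "grip": 0
}}

```text
t: 5.15
tool_pos: [0.5729, -0.2995, 0.0587]
eef_rot: [0.265, 0.964, 0.0, 0.0]
wrist_force: [-0.6, 0.7, 0.7]
opening: 0.452
```

```bash
python3 -c "
from h import *
to(.573,-.3035,.058,59)
a=[cv2.imwrite('pics/%s2.png'%n,read_camera(n)['img']) for n in('scene','side')]
a=cv2.imread('pics/scene2.png')[280:480,170:440];b=cv2.imread('pics/side2.png')[150:350,370:640]
cv2.imwrite('pics/c2.png',cv2.resize(np.hstack([a,b]),(800,296)))"
```

```text
t 5.15 pos [ 0.5729 -0.2995  0.0587] ydir 59.24 tilt [ 0.  0. -1.] q [ 0.5   0.95 -0.17  1.61  0.24  0.6   1.23] op 0.45162157273687087
shift cm [-0.21 -0.34  0.07] turn 0.004
```

View pics/c2.png

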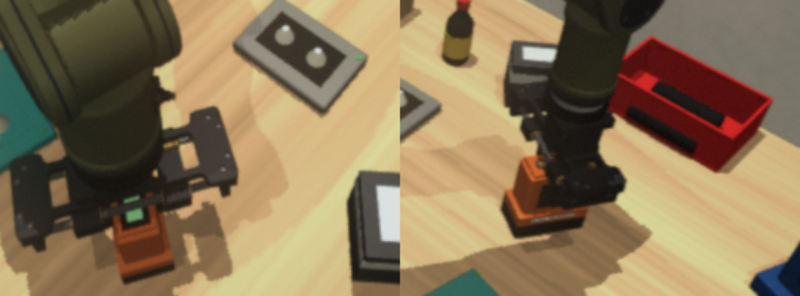

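Opening of 39.8 mm means it is gripped across the 40 mm. Lifting.

>>> {"api": "drive_tool", "payload": {
  "rows": [
    {"xyz": [0, 0, -0.7], "turn": 0},
    {"xyz": [0, 0, -2], "turn": 0},
    {"xyz": [0, 0, -4], "turn": 0},
    {"xyz": [0, 0, -6], "turn": 0},
    {"xyz": [0, 0, -7.5], "turn": 0},
    {"xyz": [0, 0, -8], "turn": 0},
    {"xyz": [0, 0, -8], "turn": 0}
  ]
}}

```text
t: 6.12
tool_pos: [0.5729, -0.2995, 0.1389]
eef_rot: [0.265, 0.964, 0.0, 0.0]
wrist_force: [-0.8, -0.1, -4.0]
opening: 0.453
```

```bash
python3 -c "
from h import *
to(.5635,-.027,.139,91.8);print(get_state()['wrist_force'])"
```

```text
t 6.125 pos [ 0.5729 -0.2995  0.1389] ydir 59.24 tilt [ 2.e-04 -1.e-04 -1.e+00] q [ 0.51  0.84 -0.19  1.58  0.21  0.74  1.26] op 0.45299204522421604
shift cm [ 1.474e+01  2.294e+01 -1.000e-02] turn -0.568
[-0.81626131 -0.08983096 -4.02263577]
```

>>> {"api": "drive_tool", "payload": {
  "rows": [
    {"xyz": [1, 1.5, 0], "turn": -0.04},
    {"xyz": [2.5, 4, 0], "turn": -0.1},
    {"xyz": [4.5, 7, 0], "turn": -0.17},
    {"xyz": [6.5, 10, 0], "turn": -0.25},
    {"xyz": [8.5, 13, 0], "turn": -0.33},
    {"xyz": [10.5, 16.2, 0], "turn": -0.41},
    {"xyz": [12.3, 19.2, 0], "turn": -0.48},
    {"xyz": [13.8, 21.5, 0], "turn": -0.54},
    {"xyz": [14.7, 22.9, 0], "turn": -0.57},
    {"xyz": [14.7, 22.9, 0], "turn": -0.57}
  ]
}}

```text
t: 7.38
tool_pos: [0.5633, -0.0256, 0.1385]
eef_rot: [-0.018, 1.0, 0.001, -0.0]
wrist_force: [-0.0, 0.1, -4.1]
opening: 0.45
```

```bash
python3 -c "
from h import *
to(.5635,-.027,.0767,91.8)
I=[]
for n,z in(('scene',.08),('side',.08)):
    c=read_camera(n);u,v=proj(c,[.566,-.027,z]).astype(int);i=c['img']
    u=min(max(u,100),540);v=min(max(v,100),380);print(n,u-100,v-100)
    I.append(cv2.resize(i[v-100:v+100,u-100:u+100],(400,400),interpolation=cv2.INTER_CUBIC))
cv2.imwrite('pics/c3.png',np.hstack(I))"
```

```text
t 7.375 pos [ 0.5633 -0.0256  0.1385] ydir 92.08 tilt [-7.0e-04  1.1e-03 -1.0e+00] q [ 0.13  0.76 -0.28  1.84  0.35  0.59  1.24] op 0.4501542103364173
shift cm [-0.02 -0.15  6.18] turn 0.005
scene 275 194
side 264 103
```

View pics/c3.png

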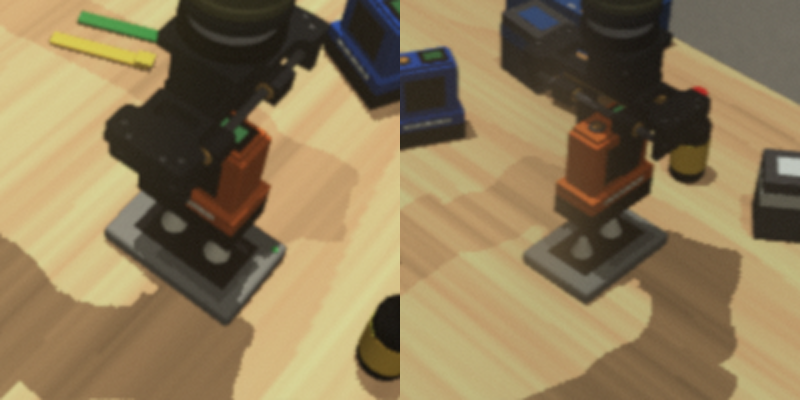

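The inflator hangs upright over the base, parallel to it. I'll check the foot corners against the prediction at height 0.08: side about (342,209), (357,219), (389,203); scene about (395,310), (408,297).

```bash
python3 -c "
from h import *
for n,p in(('scene',[(395,310.5),(408.5,297.5)]),('side',[(342.5,209),(357.5,219),(389,203)])):
    c=read_camera(n)
    for q in p: print(n,ray(c,*q,.08)[:2].round(4))
R=Ro.from_euler('z',1.8,degrees=True).as_matrix()[:2,:2]
for s in((1,1),(1,-1),(-1,1),(-1,-1)):print(s,[.566,-.027]+R@[.048*s[0],.026*s[1]])
to(.5635,-.027,.0767,91.8)"
```

```text
scene [ 0.6098 -0.0295]
scene [0.6114 0.0069]
side [ 0.5178 -0.0075]
side [ 0.5185 -0.0508]
side [ 0.6052 -0.0614]
(1, 1) [6.13159635e-01 4.94887005e-04]
(1, -1) [ 0.61479299 -0.05147945]
(-1, 1) [ 0.51720701 -0.00252055]
(-1, -1) [ 0.51884036 -0.05449489]
t 7.575 pos [ 0.5636 -0.0294  0.1385] ydir 91.75 tilt [-3.0e-04 -1.3e-03 -1.0e+00] q [ 0.13  0.76 -0.28  1.84  0.35  0.59  1.24] op 0.45149588227199555
shift cm [-0.    0.25  6.18] turn -0.001
```

Agreement is within a few millimetres, well inside the 6 mm peg play. Lowering, slowly at the end.

>>> {"api": "drive_tool", "payload": {
  "rows": [
    {"xyz": [0, 0.1, 0.8], "turn": 0},
    {"xyz": [0, 0.1, 2], "turn": 0},
    {"xyz": [0, 0.1, 3.2], "turn": 0},
    {"xyz": [0, 0.1, 4.2], "turn": 0},
    {"xyz": [0, 0.1, 4.8], "turn": 0},
    {"xyz": [0, 0.1, 5.3], "turn": 0},
    {"xyz": [0, 0.1, 5.6], "turn": 0},
    {"xyz": [0, 0.1, 5.8], "turn": 0},
    {"xyz": [0, 0.1, 5.8], "turn": 0}
  ]
}}

```text
t: 8.7
tool_pos: [0.5637, -0.0265, 0.0808]
eef_rot: [-0.017, 1.0, 0.0, 0.0]
wrist_force: [-0.5, 0.1, -3.7]
opening: 0.454
```

>>> {"api": "drive_tool", "payload": {
  "rows": [
    {"xyz": [0, 0, 0.1], "turn": 0},
    {"xyz": [0, 0, 0.2], "turn": 0},
    {"xyz": [0, 0, 0.3], "turn": 0},
    {"xyz": [0, 0, 0.4], "turn": 0},
    {"xyz": [0, 0, 0.4], "turn": 0},
    {"xyz": [0, 0, 0.4], "turn": 0}
  ]
}}

```text
t: 9.45
tool_pos: [0.5637, -0.0265, 0.0767]
eef_rot: [-0.017, 1.0, 0.0, 0.0]
wrist_force: [0.5, -0.2, -3.8]
opening: 0.452
```

>>> {"api": "drive_tool", "payload": {
  "rows": [
    {"xyz": [0, 0, 0.05], "turn": 0},
    {"xyz": [0, 0, 0.1], "turn": 0},
    {"xyz": [0, 0, 0.1], "turn": 0},
    {"xyz": [0, 0, 0.1], "turn": 0}
  ]
}}

```text
t: 9.95
tool_pos: [0.5637, -0.0265, 0.0766]
eef_rot: [-0.017, 1.0, -0.0, 0.0]
wrist_force: [-1.6, 0.7, 5.9]
opening: 0.453
```

Contact: the force rose from -3.8 to +5.9 N at the expected seated height. Releasing and retreating upward.

>>> {"api": "drive_tool", "payload": {
  "rows": [
    {"xyz": [0, 0, 0], "turn": 0},
    {"xyz": [0, 0, 0], "turn": 0},
    {"xyz": [0, 0, 0], "turn": 0},
    {"xyz": [0, 0, 0], "turn": 0},
    {"xyz": [0, 0, 0], "turn": 0},
    {"xyz": [0, 0, 0], "turn": 0},
    {"xyz": [0, 0, 0], "turn": 0},
    {"xyz": [0, 0, 0], "turn": 0}
  ],
  "grip": 8.8
}}

```text
t: 10.95
tool_pos: [0.5636, -0.0265, 0.0757]
eef_rot: [-0.017, 1.0, 0.0, -0.0]
wrist_force: [-0.1, -0.1, -0.0]
opening: 0.998
```

>>> {"api": "drive_tool", "payload": {
  "rows": [
    {"xyz": [0, 0, -0.7], "turn": 0},
    {"xyz": [0, 0, -2], "turn": 0},
    {"xyz": [0, 0, -4], "turn": 0},
    {"xyz": [0, 0, -6.5], "turn": 0},
    {"xyz": [0, 0, -9.5], "turn": 0},
    {"xyz": [0, 0, -12], "turn": 0},
    {"xyz": [0, 0, -14.5], "turn": 0},
    {"xyz": [0, 0, -16], "turn": 0},
    {"xyz": [0, 0, -16], "turn": 0}
  ]
}}

```text
t: 12.08
tool_pos: [0.5642, -0.0265, 0.2369]
eef_rot: [-0.017, 1.0, 0.0, 0.001]
wrist_force: [-0.8, 0.0, -0.1]
opening: 0.996
```

```bash
python3 -c "
from h import *
to(.5635,-.027,.0767,91.8)
I=[]
for n in('scene','side'):
    c=read_camera(n);u,v=proj(c,[.566,-.027,.07]).astype(int);i=c['img'];print(n,u-100,v-100,'top centre',proj(c,[.566,-.027,.128]),'blue',proj(c,[.5675,.246,.11]))
    I.append(cv2.resize(i[v-100:v+100,u-100:u+100],(400,400),interpolation=cv2.INTER_CUBIC))
    b=cv2.imread('pics/%s0.png'%n)
    x,y,w,h={'scene':(430,170,70,80),'side':(245,120,60,60)}[n]
    print('blue diff',[cv2.moments(((q[y:y+h,x:x+w,0].astype(int)-q[y:y+h,x:x+w,2])>25).astype(np.uint8),True)[k] for q in (b,i) for k in('m00','m10','m01')])
cv2.imwrite('pics/c4.png',np.hstack(I))"
```

```text
t 12.075 pos [ 0.5642 -0.0265  0.2369] ydir 91.89 tilt [ 2.5e-03  1.0e-04 -1.0e+00] q [ 0.17  0.62 -0.35  1.75  0.28  0.81  1.3 ] op 0.9960098997005508
shift cm [ 0.11 -0.05 16.02] turn 0.002
scene 274 197 top centre [378.05132569 278.11868145] blue [463.92725053 200.04868335]
blue diff [598.0, 22197.0, 20466.0, 686.0, 25232.0, 24425.0]
side 264 106 top centre [366.43933979 185.93870787] blue [281.29153072 137.34543535]
blue diff [299.0, 7148.0, 5978.0, 355.0, 8900.0, 7958.0]
```

View pics/c4.png

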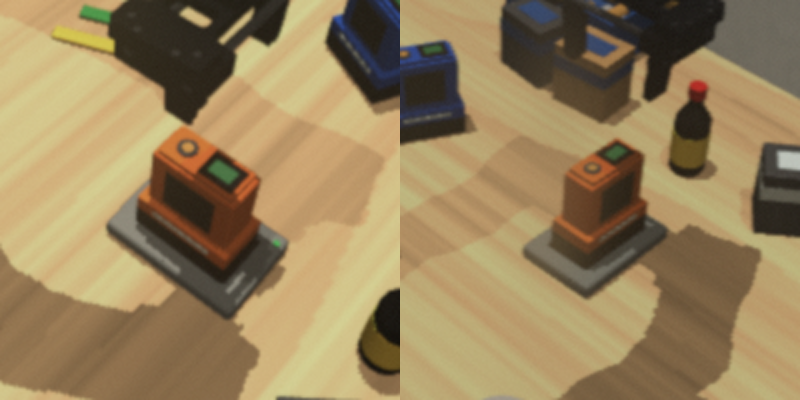

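The inflator stands flat on the grey base. Its top centre is at scene about (377,276) against a predicted (378,278) for fully seated. The gripper is clear and the blue inflator is where it was.

```bash
python3 -c "
from h import *
print(hand_in())"
```

```text
the job is handed in; nothing more can be done
None
```

The orange inflator is on the grey charging base, upright and let go, and the job was handed in at about 12 s of the 48 s allowed. I gripped it across the 40 mm side, lifted it, turned it in line with the base and lowered it onto both pegs. I opened the fingers only once it was resting on the base.

- **Seating:** contact came at the expected seated height (tool at 0.0766 m, 0.0767 m predicted), with the wrist force going from -3.8 to +5.9 N. After release, the top centre appeared within about 2 pixels of where a fully seated inflator should be, and both views show it upright and parallel to the base.
- **Blue inflator:** it was never touched, and in the images it moved by 1 to 2 pixels at most. Its mask area changed by 15–19%, which I put down to the arm's changed shadow.
- **Gripper:** it is fully open and well clear, with no contact force.
- **Disagreements:**
  - The foot corners I measured just before lowering differed from the prediction by up to about 1 cm. These were read by eye from blurred images, and I judged them within the play of the pegs.
  - The measured tool position jittered by 2–4 mm just after moves, then settled.

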